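# Make up two toy kits

### The job

Make up the two toy kits from the wooden parts on the bench: in the boat tray (the larger tray, three bays) lay the long dark strip in its middle-length bay, the smallest block in the short bay beside it, and the shorter, thicker stick in the long narrow bay; in the truck tray (two bays) lay the broad flat block in the wider bay and the square-section block in the narrower one. Every part lies flat on the floor of its bay, the same side up as now, and is let go; leave the longer thin stick, the tape measure and the glue bottle where they are.

Things in the scene. Friction and masses are not known exactly. Their poses are not given: they have to be found in the camera images.
- boat_tray: Fixed shallow plywood tray, 131 (x) by 264 (y), 10 high; floor 4 thick, walls rise 6 above it. Origin: centre of underside, z up; y points left (world +y) within 0.1 rad. Bays, centre (x, y) and clear size x by y in its frame, mm: strip (27, -44) 65x164; short (27, 85) 65x82; long narrow (-39.5, -18) 40x216. A small screw pocket beside the narrow one gets nothing.
- truck_tray: Fixed shallow plywood tray, 96 (x) by 237 (y), 10 high; floor 4 thick, walls rise 6 above it. Origin: centre of underside, z up; y points left (world +y) within 0.1 rad. Bays, centre (x, y) and clear size x by y in its frame, mm: wider (0, -56.5) 84x112; narrower (0, 59) 64x107. The trays lie on the right, one beyond the other, either one nearer.
- hull_strip: Boat hull: long flat strip of dark brown wood, 45 wide, 140 long, 19 high. Origin: centre of its underside; x across its width, y along its length, z up. Lies loose on the worktop at the start, long side roughly (within 0.15 rad) along world x (away from the robot).
- cabin_block: Boat cabin: the smallest block, pale wood, 38 wide, 58 long, 19 high. Origin: centre of its underside; x across its width, y along its length, z up. Lies loose on the worktop at the start, long side roughly (within 0.15 rad) along world x (away from the robot).
- mast_mid (a point): Boat mast: the shorter, thicker of two pale sticks, eight-sided, 18 across and 190 long. This point is its middle, on its axis, 9 above its underside; y along the stick, z up. Lies loose on the worktop at the start, long side roughly (within 0.15 rad) along world x (away from the robot).
- truck_bed: Truck bed: broad flat block of pale wood, 62 wide, 90 long, 28 high. Origin: centre of its underside; x across its width, y along its length, z up. Lies loose on the worktop at the start, long side roughly (within 0.15 rad) along world x (away from the robot).
- truck_cab: Truck cab: block of pale wood with square section, 42 wide, 85 long, 42 high. Origin: centre of its underside; x across its width, y along its length, z up. Lies loose on the worktop at the start, long side roughly (within 0.15 rad) along world x (away from the robot).
- long_stick: Bystander, leave it: the longer, thinner pale stick, 15 across, 260 long, lying far left. Origin: centre of its underside; y along it.
- tape_measure: Bystander, leave it: yellow tape measure 36 by 78, 64 high, standing just beyond the trays. Origin: centre of its underside; y along its length.
- glue_bottle: Bystander, leave it: yellow glue bottle with orange cap, 58 across, 172 high, standing at the left. Origin: centre of its underside.
Not all that is in view belongs to the job. What is shaped like the truck_cab but orange is not meant.

How it is judged (in metres and radians):
At the end, for the whole second after the job is handed in: All five parts lie in their own bays: centre within the bay's clearance plus 3 mm, down on the bay floor to 2.2 mm (mast axis 3.5 mm) and level to 0.03 rad, released, at rest. Longer stick, tape measure and glue bottle moved under 30 mm, the last two upright (x of hull_strip in the frame of boat_tray between 0.014 and 0.04 m and y of hull_strip in the frame of boat_tray between -0.058 and -0.03 m and z of hull_strip in the frame of boat_tray between 0.002 and 0.0062 m and angle between each of hull_strip, cabin_block, truck_bed, truck_cab's own z axis and vertical below 0.03 rad and linear speed of each of hull_strip, cabin_block, truck_bed, truck_cab below 0.02 m/s and x of cabin_block in the frame of boat_tray between 0.011 and 0.043 m and y of cabin_block in the frame of boat_tray between 0.071 and 0.099 m and z of cabin_block in the frame of boat_tray between 0.002 and 0.0062 m and x of mast_mid in the frame of boat_tray between -0.0535 and -0.0255 m and y of mast_mid in the frame of boat_tray between -0.034 and -0.002 m and z of mast_mid in the frame of boat_tray between 0.01 and 0.0165 m and angle between mast_mid's own y axis and vertical between 1.541 and 1.601 rad and x of truck_bed in the frame of truck_tray between -0.013 and 0.013 m and y of truck_bed in the frame of truck_tray between -0.0695 and -0.0435 m and z of truck_bed in the frame of truck_tray between 0.002 and 0.0062 m and x of truck_cab in the frame of truck_tray between -0.013 and 0.013 m and y of truck_cab in the frame of truck_tray between 0.046 and 0.072 m and z of truck_cab in the frame of truck_tray between 0.002 and 0.0062 m and distance of each of long_stick, tape_measure, glue_bottle from where it was at the start of the episode below 0.03 m and angle between each of tape_measure, glue_bottle's own z axis and vertical below 0.2 rad); the robot touches nothing.
It fails at once if the long stick is pushed aside by more than 30 mm (distance of long_stick from where it was at the start of the episode above 0.03 m).
It fails at once if the tape measure is pushed aside by more than 30 mm (distance of tape_measure from where it was at the start of the episode above 0.03 m).
It fails at once if the glue bottle is pushed aside by more than 30 mm (distance of glue_bottle from where it was at the start of the episode above 0.03 m).
It also fails if it takes over 112 s, if anything falls off the work surface, if the arm or the gripper's body presses on something with over 40 N, if the wrist force passes 120 N, or if a joint passes its speed limit or range.

### The arm

A 6-joint arm with a two-finger parallel gripper is mounted at the origin on a cart in front of the work surface, level with it; the furniture and walls round the work are solid. World frame = base frame: x ahead of the robot, y to its left, z up, the work surface at z = 0. Lengths are in m, angles in degrees, forces in N, time in s.
With the tool pointing down it reaches from about 0.35 to 0.85 m from the base axis. Payload 8.1 kg.
Tool frame: the origin (TCP) lies on the centre line of the jaws, within the pads' length; the fingertips stand 19 mm ahead of it and the grasp point (between the pads) is the TCP (bot.finger_overhang is the distance from the TCP to the fingertips, in m); z points along the fingers, y is the direction in which the jaws open and shut (so a half turn about z gives the same grasp; the last joint's range is limited). The gripper opens to 85 mm and grips with 20 to 120 N. Pads are 22 mm wide; open, the fingers measure 114 mm over their backs; the gripper's body (76 mm by 85 mm) begins 54 mm behind the grasp point. The pads swing forward as they close: fully open they stand 13 mm farther back than shut.
Start: joints at [61.914, 7.471, 85.268, -0, 87.261, -4.893], TCP at [0.236, 0.552, 0.224] pointing down, gripper open.
Joint ranges: [-169.43, 169.43], [-51.17, 129.36], [1.28, 143.12], [-76.62, 256.62], [0, 156.53], [-152.29, 152.29]. Speed limits (degrees/s): [136.94, 136.94, 159.86, 180, 180, 180].

### API

Orientations are given as [roll, pitch, yaw] about the fixed x, y, z axes, in that order (R = Rz(yaw) Ry(pitch) Rx(roll)).
In Python, from plant import bot, get_image, camera_model gives the robot as it stands. The module is installed in compiled form; this text tells all that it offers. Calls block until the motion is done:
- bot.move_pose(position, orientation): joint-space move of the TCP to a pose.
- bot.move_l(position, rot=None, speed=0.15, contact_N=None): straight line of the TCP; rot=None keeps the orientation; speed is the mean speed in m/s. With contact_N (N) it stops when the force on the tool has changed by that much, and returns True; else False.
- bot.goto_joints(angles): joint-space move.
- bot.command_gripper(opening, f_grip=None): opening from 0.0 (shut) to 1.0 (fully open); f_grip is the grip in N (None keeps the last); returns when the fingers have stopped.
- bot.pause(seconds).
- bot.ik(position, orientation): joint angles nearest the present ones, or None.
- bot.get_state(): the state.
- get_image(name): name is "scene" or "top" or "wrist"; returns the picture (400x640x3 uint8, red, green, blue); there is no depth.
- camera_model(name): a dict with "K" (3x3 intrinsics, pixels), "cam_to_world" (4x4, takes a point from camera to world coordinates); the wrist camera has in their place "tool_from_camera" (4x4, takes a point from camera to tool coordinates, whose origin is the TCP and whose axes are the flange's). Camera axes: x right, y down, z forward; pixel columns grow to the right and rows downward; lengths in m; the calibration is good to about 2 mm. A picture is of the moment at which its call begins: read the wrist's pose just before it. camera_model takes no time and is no camera call.
A pose or a line that the arm cannot do raises bot.IKError and nothing moves.
- bot.job_done(): hands the job in, once; it reports no verdict.
The state is a dict: "time": time; "q": joint angles; "dq": joint speeds; "tau": joint torques, N m; "ee_pos": TCP position; "orientation": TCP orientation; "wrist_force": force on the tool from outside, world axes, zero at the start; "torque": the same for the moment, N m; "opening": opening from 0.0 (shut) to 1.0 (fully open).
Only numpy, scipy, OpenCV 4.12 (cv2) and the standard library are available. Lean on these libraries where they do the work, as an engineer would, in place of code of your own. Each camera call takes 0.05 s, during which the arm holds its last target. There are 200 camera calls.

## Working session

There is one attempt and no reset: what is moved stays moved. The work goes in short steps, each a Python script; the robot and the scene stay as the last script left them, time stands still between calls to the robot, and variables do not carry over. Pictures are saved under pics/ and viewed, about 12 in all and at most 16, crops included, and the job is handed in when it is done.

```bash
mkdir -p pics
python3 - <<'E'
from plant import bot,get_image,camera_model
import cv2,numpy as np
for n in("top","scene"):
    im=get_image(n); cv2.imwrite(f"pics/{n}0.png",im[:,:,::-1]); m=camera_model(n); print(n,m["K"].tolist(),np.round(m["cam_to_world"],4).tolist())
print(np.round(camera_model("wrist")["tool_from_camera"],4).tolist(),camera_model("wrist")["K"].tolist(),bot.finger_overhang,bot.get_state())
E
```

```text
top [[474.52451531321043, 0.0, 317.26119112749166], [0.0, 474.52451531321043, 187.19462987562517], [0.0, 0.0, 1.0]] [[-0.3241, -0.7909, 0.5191, -0.2942], [-0.946, 0.2692, -0.1806, 0.2524], [0.0031, -0.5496, -0.8354, 1.435], [0.0, 0.0, 0.0, 1.0]]
scene [[442.72169120000046, 0.0, 327.56819574725495], [0.0, 442.72169120000046, 205.27569599044259], [0.0, 0.0, 1.0]] [[0.8451, -0.3234, 0.4257, -0.0839], [-0.5344, -0.4861, 0.6915, -1.0495], [-0.0167, -0.8119, -0.5836, 0.8758], [0.0, 0.0, 0.0, 1.0]]
[[-0.0002, -0.964, -0.2659, 0.0668], [1.0, -0.0003, 0.0004, -0.0002], [-0.0005, -0.2659, 0.964, -0.1503], [0.0, 0.0, 0.0, 1.0]] [[288.8497817997437, 0.0, 319.23175070771117], [0.0, 288.8497817997437, 199.29607230159556], [0.0, 0.0, 1.0]] 0.019 {'time': 0.1, 'q': array([ 6.19135946e+01,  7.50977844e+00,  8.53237640e+01, -1.21244825e-03,
        8.72627894e+01, -4.89288702e+00]), 'dq': array([ 0.03168959,  0.01246214, -0.14191716,  0.03996997,  0.04453688,
        0.02176779]), 'tau': array([ 1.13033664e-03, -5.70957220e+01, -5.01938653e+01, -1.35002188e-04,
        8.25713680e-03,  2.98205543e-05]), 'ee_pos': array([0.23604314, 0.55105585, 0.22315287]), 'orientation': array([-1.79903916e+02, -7.00989528e-03,  1.56806535e+02]), 'wrist_force': array([ 0.61377193, -0.25272778, -0.01902964]), 'torque': array([-0.01158413, -0.03596196,  0.02826702]), 'opening': 1.0023011838881968}
```

View pics/top0.png

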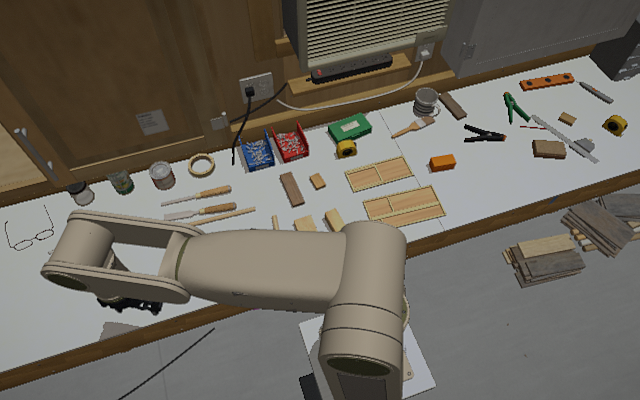

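View pics/scene0.png

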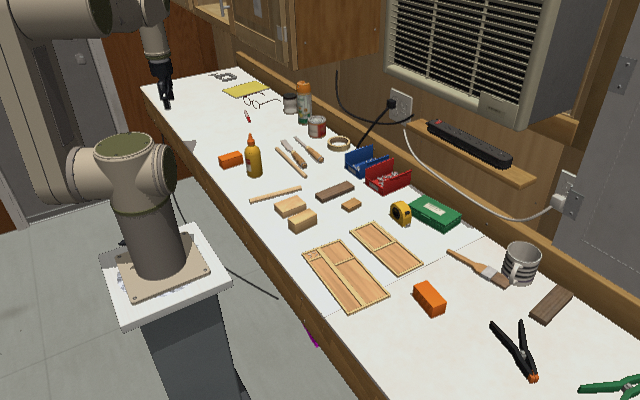

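The scene view shows the hull strip at (335,190), with another dark piece at (552,303), which is a decoy. The cabin is at (351,204), the bed at (290,207) and the cab at (302,219), with orange decoys at (430,298) and (230,160). The mast is at (275,194) and the long stick at (290,160). The boat tray is the nearer one at (345,275) and the truck tray is beyond it at (385,248). The tape is at (400,212) and the glue bottle at (254,160). Next I'll get rough world positions, then take close wrist views.

```bash
cat > h.py <<'E'
from plant import bot,get_image,camera_model
import cv2,numpy as np
from scipy.spatial.transform import Rotation as R
def wristcam():
    s=bot.get_state(); T=np.eye(4); T[:3,:3]=R.from_euler('xyz',s["orientation"],degrees=True).as_matrix(); T[:3,3]=s["ee_pos"]
    m=camera_model("wrist"); return m["K"],T@m["tool_from_camera"]
def ray(K,C,uv,z):
    uv=np.atleast_2d(uv).astype(float); d=(C[:3,:3]@np.linalg.inv(K)@np.c_[uv,np.ones(len(uv))].T).T
    return C[:3,3]+d*((z-C[2,3])/d[:,2])[:,None]
def shot(name):
    K,C=wristcam(); im=get_image("wrist")[:,:,::-1].copy(); cv2.imwrite(f"pics/{name}.png",im); np.savez(f"pics/{name}.npz",K=K,C=C); return im,K,C
def load(name):
    d=np.load(f"pics/{name}.npz"); return cv2.imread(f"pics/{name}.png"),d["K"],d["C"]
E
python3 - <<'E'
from h import *
m=camera_model("scene")
for n,p,z in [("hull",(335,190),.019),("cabin",(351,204),.019),("bed",(290,207),.028),("cab",(302,219),.042),("mast",(275,194),.009),("long",(290,160),.0),("boat",(345,275),.01),("truck",(385,248),.01),("tape",(400,222),0),("glue",(254,175),0)]:
    print(n,ray(m["K"],m["cam_to_world"],p,z)[0].round(3))
bot.move_l([.236,.551,.33],speed=.3)
for y in(0,90,-90,180):
    for p in([.5,.1,.33],[.5,-.2,.33]): print(y,p,bot.ik(p,[180,0,y]))
print(bot.get_state()["time"])
E
```

```text
hull [0.611 0.028 0.019]
cabin [ 0.61  -0.071  0.019]
bed [0.427 0.015 0.028]
cab [ 0.419 -0.079  0.042]
mast [0.432 0.136 0.009]
long [0.595 0.331 0.   ]
boat [ 0.412 -0.327  0.01 ]
truck [ 0.573 -0.299  0.01 ]
tape [ 0.699 -0.218  0.   ]
glue [0.429 0.307 0.   ]
0 [0.5, 0.1, 0.33] [ 5.54706775e+00 -7.65999401e+00  8.94462989e+01 -2.54444375e-14
  9.82136951e+01  9.55470677e+01]
0 [0.5, -0.2, 0.33] [-2.72571043e+01 -3.18832660e+00  8.52548829e+01 -2.54444375e-14
  9.79334437e+01  6.27428957e+01]
90 [0.5, 0.1, 0.33] [ 5.54706775e+00 -7.65999401e+00  8.94462989e+01 -2.54444375e-14
  9.82136951e+01  5.54706775e+00]
90 [0.5, -0.2, 0.33] [-27.25710433  -3.1883266   85.25488288   0.          97.93344372
 -27.25710433]
-90 [0.5, 0.1, 0.33] None
-90 [0.5, -0.2, 0.33] None
180 [0.5, 0.1, 0.33] [  5.54706775  -7.65999401  89.44629892   0.          98.21369509
 -84.45293225]
180 [0.5, -0.2, 0.33] [ -27.25710433   -3.1883266    85.25488288    0.           97.93344372
 -117.25710433]
0.6
```

Run:
```python
from h import *
bot.move_pose([.47,.03,.31],[180,0,0]); bot.pause(.2); a,_,_=shot("w1")
bot.move_pose([.45,-.3,.25],[180,0,0]); bot.pause(.2); b,_,_=shot("w2")
print(bot.get_state()["time"])
```

```text
4.425
```

View pics/w1.png

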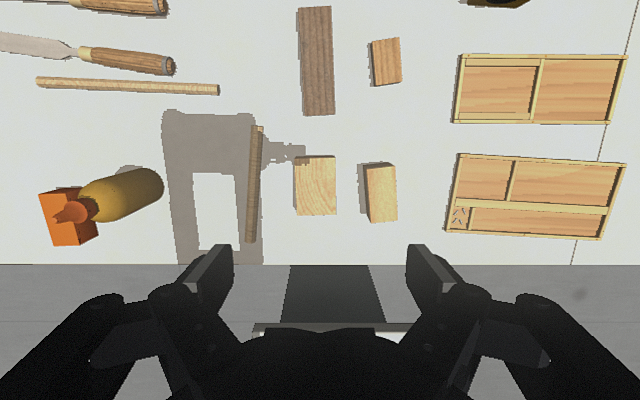

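View pics/w2.png

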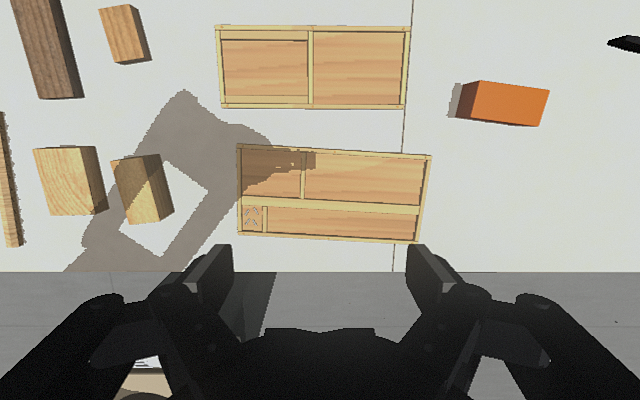

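w1 shows the hull at (317,60), cabin (386,62), bed (315,185), cab (380,192), mast (254,184) and long stick (127,86). The glue bottle is at (120,195), the truck tray at (540,88) and the boat tray at (535,197). There's an orange decoy at (62,217). The choices are confirmed, so I'll measure by mask and ray.

```bash
cat > meas.py <<'E'
from h import *
def comps(name,seeds):
    im,K,C=load(name); hsv=cv2.cvtColor(im,cv2.COLOR_BGR2HSV)
    m=((hsv[...,1]>60)&(hsv[...,2]>35)).astype(np.uint8); m=cv2.morphologyEx(m,cv2.MORPH_OPEN,np.ones((3,3)))
    _,lab=cv2.connectedComponents(m,connectivity=4)
    for n,(uv,h,w,l,ax) in seeds.items():
        L=lab[uv[1],uv[0]]
        if not L: print(n,"no seed"); continue
        cs,_=cv2.findContours((lab==L).astype(np.uint8),cv2.RETR_EXTERNAL,cv2.CHAIN_APPROX_NONE)
        c=max(cs,key=cv2.contourArea).reshape(-1,2).astype(float)
        P=ray(K,C,c,h)[:,:2]
        (cx,cy),(a,b),th=cv2.minAreaRect((P*1000).astype(np.float32))
        # angle of long axis, relative to world axis ax
        t=th if a>=b else th+90
        base=0 if ax=='x' else 90
        d=(t-base+90)%180-90
        u=np.array([np.cos(np.radians(base+d)),np.sin(np.radians(base+d))]); v=np.array([-u[1],u[0]])
        nad=C[:2,3]; ctr=[];ext=[]
        px=(C[2,3]-h)/K[0,0]
        for e,s in((u,l),(v,w)):
            q=P@e; lo,hi=q.min()-px/2,q.max()+px/2; k=nad@e; ext.append(hi-lo)
            mid=(lo+hi)/2
            ctr.append(mid if lo<k<hi else (hi-s/2 if mid>k else lo+s/2))
        print(name,n,"centre",(ctr[0]*u+ctr[1]*v).round(4),"dyaw %.1f"%d,"ext",np.round(ext,4),"given",l,w)
if __name__=="__main__":
    T=dict(boat=((560,180),.01,.131,.264,'y'),truck=((590,85),.01,.096,.237,'y'))
    B=dict(hull=((317,60),.019,.045,.14,'x'),cabin=((386,62),.019,.038,.058,'x'),bed=((315,185),.028,.062,.09,'x'),cab=((380,192),.042,.042,.085,'x'),mast=((254,184),.018,.018,.19,'x'))
    comps("w1",{**B,**T})
    comps("w2",dict(boat=((400,175),.01,.131,.264,'y'),truck=((370,70),.01,.096,.237,'y'),bed=((65,180),.028,.062,.09,'x'),cabin=((120,30),.019,.038,.058,'x'),cab=((140,180),.042,.042,.085,'x')))
E
python3 meas.py
```

```text
w1 hull centre [0.6147 0.0339] dyaw 3.2 ext [0.1402 0.0452] given 0.14 0.045
w1 cabin centre [ 0.6174 -0.0646] dyaw 8.5 ext [0.0595 0.0402] given 0.058 0.038
w1 bed centre [0.4384 0.0369] dyaw 0.9 ext [0.0929 0.0631] given 0.09 0.062
w1 cab centre [ 0.4292 -0.0642] dyaw 6.6 ext [0.0878 0.0468] given 0.085 0.042
w1 mast centre [0.4353 0.135 ] dyaw -6.9 ext [0.1906 0.0186] given 0.19 0.018
w1 boat centre [ 0.4147 -0.3157] dyaw -3.4 ext [0.2684 0.1331] given 0.264 0.131
w1 truck centre [ 0.5807 -0.2906] dyaw 0.1 ext [0.2415 0.0963] given 0.237 0.096
w2 boat centre [ 0.4148 -0.3156] dyaw -3.4 ext [0.2644 0.1329] given 0.264 0.131
w2 truck centre [ 0.5809 -0.2907] dyaw -0.3 ext [0.2375 0.0967] given 0.237 0.096
w2 bed centre [0.438 0.037] dyaw 1.5 ext [0.0926 0.0828] given 0.09 0.062
w2 cabin centre [ 0.6172 -0.0639] dyaw 8.1 ext [0.0619 0.0465] given 0.058 0.038
w2 cab centre [ 0.4289 -0.0634] dyaw 6.8 ext [0.0873 0.0649] given 0.085 0.042
```

Run:
```python
from h import *
bot.command_gripper(.75,40)
bot.move_pose([.515,-.02,.06],[180,0,0])
for o in(.75,.55,.25):
    bot.command_gripper(o)
    z0=bot.get_state()["ee_pos"][2]
    c=bot.move_l([.515,-.02,.002],speed=.04,contact_N=4); s=bot.get_state(); print(o,s["opening"],c,s["ee_pos"],s["wrist_force"],s["time"])
    bot.move_l([.515,-.02,.045],speed=.15)
```

```text
0.75 0.7482248166967573 False [ 0.51526288 -0.02003198  0.00229748] [ 0.68967215 -0.30457765 -0.50354945] 7.8917
0.55 0.5529906286297592 False [ 0.51530853 -0.02004937  0.00233401] [0.46365373 0.36582477 0.89638666] 9.8583
0.25 0.24779740838449957 False [ 0.51530478 -0.02003535  0.00232516] [ 0.44962179  0.62450062 -0.17944616] 11.8833
```

No contact is reported at TCP z=0.002, which contradicts the stated 19 mm overhang. I'll go down again and look.

Run:
```python
from h import *
c=bot.move_l([.515,-.02,.004],speed=.06); s=bot.get_state(); print(c,s["ee_pos"],s["orientation"],s["wrist_force"],s["opening"])
im=get_image("scene")[:,:,::-1]; m=camera_model("scene")
Ti=np.linalg.inv(m["cam_to_world"])
for z in(0,-.019,.019,.05):
    p=Ti@np.array([.515,-.02,z,1]); q=m["K"]@p[:3]; print(z,q[:2]/q[2])
cv2.imwrite("pics/s1.png",cv2.resize(im[130:260,230:400],None,fx=4,fy=4,interpolation=cv2.INTER_CUBIC))
```

```text
False [ 0.51529352 -0.02005399  0.00424792] [ 1.79996258e+02 -2.23666281e-02  2.18184482e-04] [ 0.07125666  0.04304399 -0.27466106] 0.24866949092468418
0 [318.76975379 210.35078532]
-0.019 [318.92954842 214.89933865]
0.019 [318.60754331 205.73346477]
0.05 [318.33755356 198.04820793]
```

View pics/s1.png

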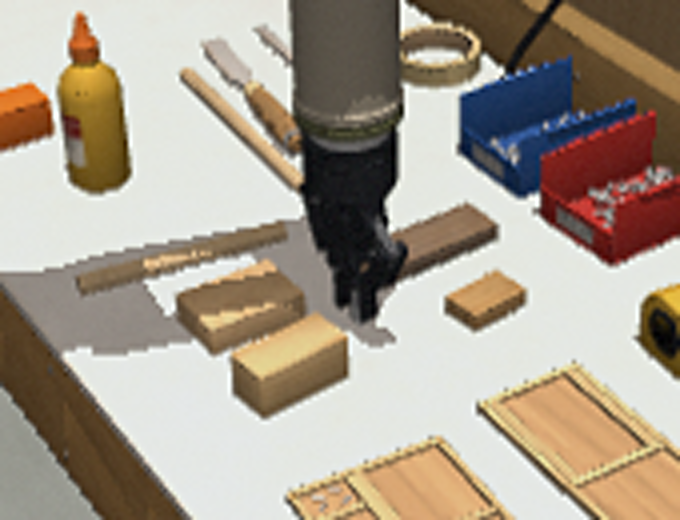

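The fingertips look close to the table at about row 209, so the tips sit near TCP level. I'll keep probing down with contact stop.

Run:
```python
from h import *
for o in(.25,.75):
    bot.command_gripper(o)
    c=bot.move_l([.515,-.02,-.025],speed=.03,contact_N=4); s=bot.get_state(); print(o,s["opening"],c,s["ee_pos"],s["wrist_force"],s["time"])
    bot.move_l([.515,-.02,.02],speed=.15)
print(bot.get_state()["wrist_force"])
```

```text
0.25 0.2501401235535246 True [ 0.51518505 -0.01999186 -0.00707482] [-2.82937372  0.3240489   9.08432154] 13.9417
0.75 0.7497758093848809 True [ 0.5147725  -0.01995849 -0.01324427] [-2.56300578  0.02524911  8.21341901] 15.8
[ 0.3228285   0.8512475  -1.66016808]
```

The tips touch at TCP z = −0.007 (opening 0.25) and −0.013 (opening 0.75), so I'll use that measured offset in place of the stated overhang. First part is the hull.

```bash
cat > pp.py <<'E'
from h import *
TR=dict(boat=(.4148,-.3157,-3.4),truck=(.5808,-.2907,-.1))
b=lambda o:.0037+.0122*o
P=dict( # x,y,dyaw,width,tip height, tray, bay x,y, open
 hull=(.6147,.0339,3.2,.045,.008,'boat',.027,-.044,.75),
 cabin=(.6173,-.0643,8.3,.038,.008,'boat',.027,.085,.65),
 bed=(.4382,.0369,1.2,.062,.012,'truck',0,-.0565,.92),
 cab=(.4291,-.0638,6.7,.042,.012,'truck',0,.059,.7),
 mast=(.4353,.135,-6.9,.018,.0065,'boat',-.0395,-.018,.42))
def go(n,dx=0,dy=0):
    x,y,d,w,t,tr,bx,by,op=P[n]; zg=t-b(w/.085); H=.115
    bot.command_gripper(op,50)
    bot.move_pose([x,y,.06],[180,0,d])
    bot.move_l([x,y,zg],speed=.12); bot.command_gripper(0,50)
    o=bot.get_state()["opening"]; print(n,"opening mm",o*85,"want",w*1000)
    if abs(o*85-w*1000)>6: raise SystemExit("bad grasp")
    bot.move_l([x,y,H],speed=.25)
    X,Y,a=TR[tr]; c,s=np.cos(np.radians(a)),np.sin(np.radians(a))
    bx+=dx;by+=dy
    gx,gy=X+c*bx-s*by,Y+s*bx+c*by
    bot.move_pose([gx,gy,H],[180,0,90+a])
    bot.move_l([gx,gy,zg+.02],speed=.2)
    k=bot.move_l([gx,gy,zg+.003],speed=.05,contact_N=5); s=bot.get_state()
    print("contact",k,"z above grasp",s["ee_pos"][2]-zg,"open",s["opening"]*85,s["wrist_force"])
    bot.command_gripper(min(1,w/.085+.14)); bot.move_l([gx,gy,.08],speed=.25)
    print("t",bot.get_state()["time"])
E
python3 - <<'E'
from pp import *
bot.move_l([.515,-.02,.06],speed=.25)
go("hull")
bot.move_pose([.45,-.3,.25],[180,0,0]); bot.pause(.2); shot("w3"); print(bot.get_state()["time"])
E
```

```text
hull opening mm 43.632222826671 want 45.0
contact True z above grasp 0.004909805657304301 open 43.426429240785936 [ 1.06759615 -0.66530396  2.27913298]
t 22.4667
24.1417
```

View pics/w3.png

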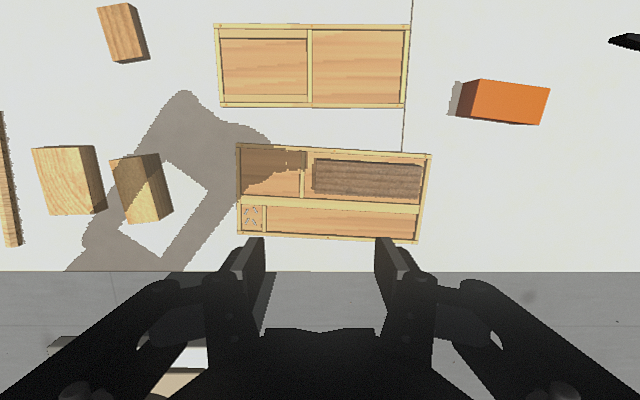

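The hull is in its bay, with its right end at (423,180) near the wall. I'll measure how centred it is, to correct the next placements.

Run:
```python
from h import *
im,K,C=load("w3"); hsv=cv2.cvtColor(im,cv2.COLOR_BGR2HSV)
print(hsv[180,370],hsv[220,350],hsv[165,280])
m=(hsv[...,2]<150)&(hsv[...,2]>60); m[:150]=0;m[205:]=0;m[:,:306]=0;m[:,435:]=0
m=cv2.morphologyEx(m.astype(np.uint8),cv2.MORPH_OPEN,np.ones((5,5)))
c=max(cv2.findContours(m,0,1)[0],key=cv2.contourArea).reshape(-1,2)
P=ray(K,C,c,.023)[:,:2]; r=cv2.minAreaRect((P*1000).astype(np.float32)); print(r, c.min(0),c.max(0))
a=np.radians(-3.4); d=np.array(r[0])/1000-[.4148,-.3157]; print("in tray",np.cos(a)*d[0]+np.sin(a)*d[1],-np.sin(a)*d[0]+np.cos(a)*d[1])
```

```text
[ 14  87 146] [ 15 113 207] [ 14 107 146]
((425.0165710449219, -339.2818908691406), (5.522509574890137, 6.853554725646973), 0.02049391344189644) [346 189] [351 193]
in tray 0.011597144551366526 -0.022934474904272476
```

Run:
```python
from h import *
im,K,C=load("w3")
c=np.array([(315,158),(424,168),(421,198),(313,193)])
P=ray(K,C,c,.023)[:,:2]
a=np.radians(-3.4); d=P-[.4148,-.3157]; T=np.c_[np.cos(a)*d[:,0]+np.sin(a)*d[:,1],-np.sin(a)*d[:,0]+np.cos(a)*d[:,1]]
print(T.round(4),T.mean(0),np.ptp(T,0))
v=cv2.GaussianBlur(im[...,2],(1,5),0)
print(im[180,300:322,2],im[180,412:432,2]); print(im[145:205,370,2])
```

```text
[[ 0.053   0.0244]
 [ 0.0485 -0.1191]
 [ 0.0077 -0.1215]
 [ 0.006   0.0245]] [ 0.0288142  -0.04793946] [0.04703856 0.14591366]
[179 227 219 207 177 220 216 213 213 215 220 207 126 135 130 118 157 155
 152 157 158 157] [163 160 150 151 149 150 157 163 192 214 107 107 190 225 219 217 213 221
 219 219]
[218 219 221 222 209 133 221 219 219 212 173 221 216 215 221 218 163  66
 112 156 153 151 145 160 159 158 152 140 134 146 156 160 159 151 143 146
 156 165 159 156 162 156 143 151 158 159 161 152 149 141 143 179 221 218
 220 208  91 160 227 218]
```

The hull is about (28.8, −47.9) mm in the tray frame, well within limits. Now the rest.

Run:
```python
from pp import *
go("cabin",dy=.002)
go("cab",dy=.002)
go("bed",dy=.002)
bot.move_pose([.45,-.1,.3],[180,0,0]); bot.pause(.2); shot("w4"); print(bot.get_state()["time"])
```

```text
cabin opening mm 36.33183752356223 want 38.0
contact True z above grasp 0.004921335481906812 open 36.33984401438031 [ 1.04609405 -0.06845568  0.02696787]
t 30.5167
cab opening mm 41.462799971873885 want 42.0
contact True z above grasp 0.0050082772345348275 open 41.100041166878455 [ 1.00246104 -0.56358677  1.71947941]
t 36.975
bed opening mm 60.62459250559776 want 62.0
contact True z above grasp 0.004831764323217568 open 60.539262798126046 [0.5142733  0.40251257 4.19661844]
t 44.225
46.1
```

View pics/w4.png

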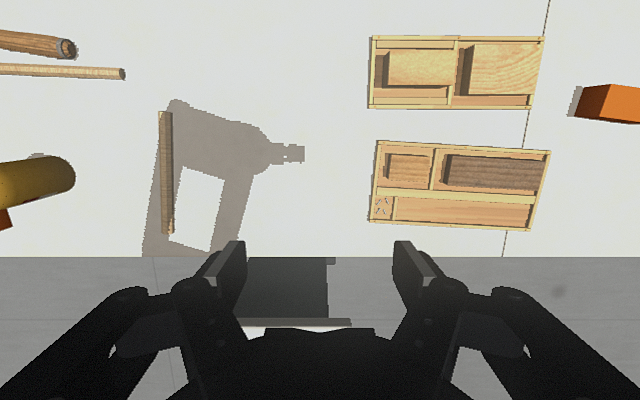

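All four parts are in their bays (cab (420,68), bed (500,70), cabin (407,167), hull (493,173)). The mast is at (167,172). I'll re-measure the mast and place it.

Run:
```python
from meas import *
from pp import go
comps("w4",dict(mast=((166,150),.018,.018,.19,'x')))
go("mast",dy=.002)
bot.move_pose([.45,-.3,.25],[180,0,0]); bot.pause(.2); im,_,_=shot("w5"); print(bot.get_state()["time"])
cv2.imwrite("pics/w5c.png",cv2.resize(im[10:260,190:450],None,fx=2.3,fy=2.3,interpolation=cv2.INTER_CUBIC))
```

```text
w4 mast centre [0.4353 0.1334] dyaw -6.8 ext [0.1901 0.0205] given 0.19 0.018
mast opening mm 15.443503893818338 want 18.0
contact True z above grasp 0.004918996854357791 open 15.504827075389587 [-2.38434142 -0.40282924  5.19424923]
t 53.3833
55.1
```

View pics/w5c.png

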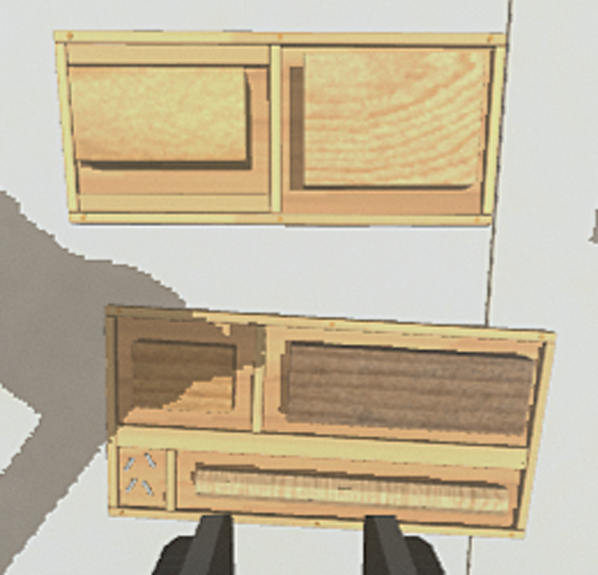

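All five parts are in their bays. In crop pixels, the mast runs (195–510, 485), the cab is at (160,112) and the bed at (390,118). One numeric check before handing in.

Run:
```python
from pp import *
im,K,C=load("w5")
for n,h,q in [("cab",.046,[(70,65),(245,67),(248,158),(77,160)]),("bed",.032,[(304,50),(490,52),(474,185),(305,185)]),("cabin",.023,[(133,340),(236,344),(234,412),(133,407)]),("hull",.023,[(288,342),(532,357),(528,436),(287,419)]),("mast",.017,[(195,465),(508,487),(506,511),(195,492)])]:
    p=ray(K,C,np.array(q)/2.3+[190,10],h)[:,:2].mean(0); X,Y,a=TR[P[n][5]]; a=np.radians(a); d=p-[X,Y]
    print(n,np.round([np.cos(a)*d[0]+np.sin(a)*d[1],-np.sin(a)*d[0]+np.cos(a)*d[1]],4),"bay",P[n][6:8])
```

```text
cab [0.0016 0.0575] bay (0, 0.059)
bed [ 0.0014 -0.058 ] bay (0, -0.0565)
cabin [0.029  0.0825] bay (0.027, 0.085)
hull [ 0.0291 -0.0472] bay (0.027, -0.044)
mast [-0.0358 -0.0197] bay (-0.0395, -0.018)
```

All five are well within their limits, so I'm handing in.

```bash
python3 -c "
from plant import bot
print(bot.job_done(), bot.get_state()['time'])"
```

```text
the job is handed in; nothing more can be done
the job is handed in; nothing more can be done
```

All five parts are in their own bays and let go, and I handed the job in. The clock read 55.1 s just before that, against the 112 s limit.

- **Placement:** The last wrist picture puts every part within 4 mm of its bay centre, judged from corners I picked by eye. That is inside all the position limits.
- **Flatness:** I didn't measure the final heights or tilts directly. Each part met resistance about 5 mm above its pick-up height before release, where 4 mm was expected, and the picture shows them lying flat.
- **Bystanders:** The gripper never worked near the longer stick, tape measure or glue bottle. I didn't measure their final positions.
- **Disagreement:** The stated 19 mm fingertip overhang didn't match. Touching the bench showed the tips 7–13 mm behind the reported TCP, depending on the opening, so I used those measured values for the grasp heights.

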